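Weigh the beaker on the spring scale

TASK

Weigh the beaker: take the weighing pan that carries the beaker by its black grip and hang its bail in the hook of the spring scale. Let it down gently, without dropping the weight on the spring, and leave it hanging free and level with the pointer settled. Leave the other pan, with the carton, where it stands.

Things in the scene. Friction and masses are not known exactly. Their poses are not given: they have to be found in the camera images.
- beaker_pan: Loose weighing pan with a clear beaker fixed in it, 0.3 to 0.43 kg in all. Origin at the centre of its underside, z up. Round aluminium dish 94 mm wide under a steel bail of 6 mm rod: uprights at y = +-47 mm, bar along y, its axis 135 mm above the origin. On the bar's middle stands a black square grip, 16 x 16 mm, 138 to 193 mm above the origin. The beaker's rim is 75 mm above it.
- beaker_bar (a point): Middle of that pan's bail bar, on the bar's axis; axes as the pan's. The grip stands from 3 to 58 mm above this point: pinch it from above with the fingertips at least 15 mm above the bar, clear of the hook. 60 mm of free height below the bar lets the hook in over the beaker.
- carton_pan: The other loose weighing pan, same dish, bail and grip, carrying a white carton 50 x 52 x 85 mm; to be left alone. Origin at the centre of its underside, z up, bar along its y.
- hook_seat (a point): Where the bar's axis rests in the hook of the fixed spring scale; z 0.215 unloaded, moves with the hook. -x: the hook's open end (to the robot); bar along y when hung. Hook: steel strip 24 mm wide, trough x -12 to 12 mm, floor 3 and underside 7 mm below; lip x -12 to -16 mm, top 11 mm above; arm behind, top 12 mm above. Housing from x = 70 mm, 116 wide, top at z 0.262.
- scale_hook (a joint): How far the hook and its pointer have sunk, in m: 0 unloaded, 0.05 at the lower stop. Spring 130 N/m, lightly damped. The beaker's pan settles at 0.022 to 0.033: released with the hook still up it drops and bounces; let down to about 0.027 before the release it hardly stirs.

How it is judged:
At the end, for the whole second after the job is handed in: The bar of the beaker's pan lies in the scale's hook (within 14 mm of the seat along the hook, 25 mm across, 8 mm in height), the hook has sunk more than 12 mm and is still (under 20 mm/s), and the pan hangs level within 14 degrees; the other pan stands within 30 mm of where it was (x of beaker_bar in the frame of hook_seat between -0.014 and 0.014 m and y of beaker_bar in the frame of hook_seat between -0.025 and 0.025 m and z of beaker_bar in the frame of hook_seat between -0.008 and 0.008 m and value of joint scale_hook above 0.012 m and velocity of joint scale_hook between -0.02 and 0.02 m/s and angle between beaker_bar's own z axis and vertical below 0.25 rad and distance of carton_pan from where it was at the start of the episode below 0.03 m); the robot touches nothing.
It fails at once if the load is dropped on the spring: the hook moves faster than 0.25 m/s (velocity of joint scale_hook above 0.25 m/s or velocity of joint scale_hook below -0.25 m/s).
It fails at once if the carton's pan is moved more than 30 mm or tipped more than 17 degrees (distance of carton_pan from where it was at the start of the episode above 0.03 m or angle between carton_pan's own z axis and vertical above 0.3 rad).
It also fails if it takes over 48 s, if anything falls off the work surface, if the arm or the gripper's body presses on something with over 40 N, if the wrist force passes 120 N, or if a joint passes its speed limit or range.

ROBOT

A 7-joint arm with a two-finger parallel gripper is mounted at the origin on the work surface; the furniture and walls round the work are solid. World frame = base frame: x ahead of the robot, y to its left, z up, the work surface at z = 0. Lengths are in m, angles in rad, forces in N, time in s.
With the tool pointing down it reaches from about 0.425 to 1.025 m from the base axis. Payload 9.4 kg.
Tool frame: the origin (TCP) lies on the centre line of the jaws, within the pads' length; the fingertips stand bot.tip_extent ahead of it and the grasp point (between the pads) lies 11 mm behind it (bot.tip_extent is the distance from the TCP to the fingertips, in m); z points along the fingers, y is the line along which they close (so a half turn about z gives the same grasp; the last joint's range is limited). The gripper opens to 93 mm and grips with 3 to 60 N. Pads are 15 mm wide; open, the fingers measure 128 mm over their backs; the gripper's body (75 mm by 188 mm) begins 65 mm behind the grasp point.
Start: joints at [-0.077, 0.599, -0.003, 1.599, 0.002, 0.943, -0.08], TCP at [0.725, -0, 0.196] pointing down, gripper open.
Joint ranges: [-2.57, 2.57], [-0.35, 1.97], [-1.29, 1.29], [0.11, 2.56], [-1.05, 4.19], [0.11, 1.86], [-2.63, 2.63]. Speed limits (rad/s): [2.22, 2.22, 3.01, 3.01, 3.14, 3.14, 3.14].

INTERFACE

Orientations are given as a rotation vector (axis times angle).
In Python, from rig import bot, camera gives the robot as it stands.
- The arm moves only by the tool arm_command, never from a script. Its argument "rows" is one flat list of numbers, 5 for each row, row after row: the opening, from 0 (shut) to 1 (fully open), then the shift along the world's x, y, z in m, then the turn about the world's z in rad. In form: [gripper, dx, dy, dz, twist, gripper, dx, dy, dz, twist, ...]. A call has 1 to 20 rows; each row is the pose to reach, as a shift and turn from the pose commanded when the call began; what a row does not reach only later rows make up. A row lasts 1/10 s, in which the tool goes at most 50 mm and 8.59 degrees, less where a joint would pass 70% of its speed; a pose out of reach is approached as far as the arm can. A call with a gripper value outside its range is refused whole. The fingers move at their own pace and stop on an object; "force" is the grip in N (left out, the last holds). Time passes only in rows, so rows that repeat a pose let the fingers close. It gives the time, the measured TCP pose, the force, the opening and the grip force at its end, in the units of the state.
- bot.observe(): the state, without advancing time (a new reading comes with each control period).
- camera(name): name is "scene" or "side" or "wrist"; returns a dict with "color" (400x640x3 uint8, red, green, blue), "range_z" (400x640 float32, m along the optical axis (not along the pixel's ray), 0 where there is no reading), "fx", "fy", "cx", "cy" (pixels), "R" (3x3) and "t" (3): a world point X has camera coordinates R X + t; the wrist camera has in their place "hand_eye" (4x4, takes a point from camera to tool coordinates, whose origin is the TCP and whose axes are the flange's). Camera axes: x right, y down, z forward; pixel columns grow to the right and rows downward; lengths in m; the calibration is good to about 2 mm. A picture is of the moment at which its call begins: read the wrist's pose just before it.
- bot.job_done(): hands the job in; it is judged then, once.
The state is a dict: "time_s": time; "qpos": joint angles; "dq": joint speeds; "joint_efforts": joint torques, N m; "eef_pos": TCP position; "eef_rot": TCP orientation; "wrist_force": force on the tool from outside, world axes, zero at the start; "moment": the same for the moment, N m; "finger_gap": opening from 0.0 (shut) to 1.0 (fully open); "grip_force": force on a finger pad.
Only numpy, scipy, OpenCV 4.12 (cv2) and the standard library are available. Lean on these libraries where they do the work, as an engineer would, in place of code of your own. Each camera call takes 0.05 s, during which the arm holds its last target. There are 200 camera calls.

## Working session

There is one attempt and no reset: what is moved stays moved. The work goes in short steps, Python scripts to look and compute and a tool call to move; the robot and the scene stay as the last step left them, time stands still between calls to the robot, and variables do not carry over. Pictures are saved under pics/ and viewed, at most 10 in all, crops included, and the job is handed in when it is done.

Besides the shell and the picture viewer there is one more tool, called after ">>>" as name(argument=value, ...) on one line, values as JSON. arm_command: Moves the arm, as the interface text tells. Its arguments: {"type":"object","properties":{"rows":{"type":"array"},"force":{"type":"number"}},"required":["rows"]}

```bash
mkdir -p pics
cat > h.py <<'E'
import numpy as np, cv2
from rig import bot, camera
def pts(c):
    v,u=np.mgrid[0:400,0:640]; z=c["range_z"]
    P=np.stack([(u-c["cx"])/c["fx"]*z,(v-c["cy"])/c["fy"]*z,z],-1)
    W=(P-np.array(c["t"]))@np.array(c["R"])
    W[z==0]=np.nan
    return W
E
python3 - <<'E'
from h import *
for n in("scene","side"):
    c=camera(n); np.savez(f"{n}0.npz",**c); cv2.imwrite(f"pics/{n}0.png",c["color"][:,:,::-1])
    print(n,c["fx"],-np.array(c["R"]).T@c["t"],np.array(c["R"])[2])
s=bot.observe();print(bot.tip_extent,s["eef_pos"],s["eef_rot"],s["finger_gap"],s["time_s"])
E
```

```text
scene 502.92780459331186 [-0.13818897 -0.59680923  0.79967666] [ 0.55456075  0.56418799 -0.61168153]
side 369.18987060406437 [0.07964013 0.62050286 0.59098198] [ 0.45617029 -0.71954054 -0.52361253]
0.008 [ 7.24533629e-01 -1.54842083e-05  1.95148121e-01] [-2.22072572e+00 -2.22090518e+00  1.67554468e-03] 0.9978055299357638 0.1
```

View pics/scene0.png

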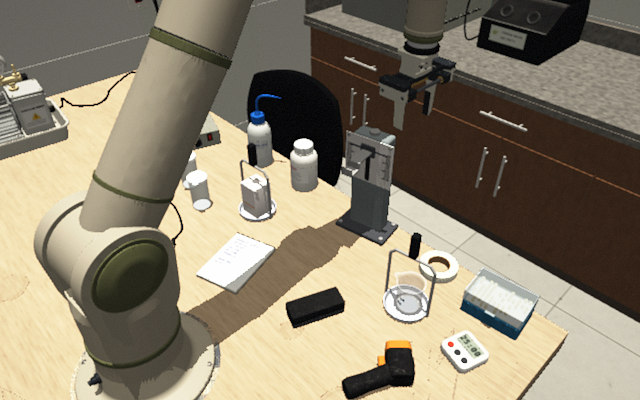

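View pics/side0.png

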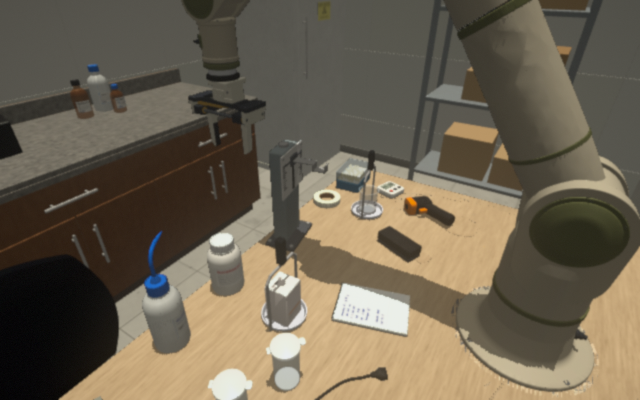

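The scene view shows the beaker's pan at about (405,300) with its grip at (415,245), the carton's pan at (257,205), and the scale at (370,180) with its hook near (350,165). In the side view the beaker grip is at (371,160) and the hook near (315,168). Next I'll measure these.

Run:
```python
from h import *
def ld(n):
    c=dict(np.load(n+"0.npz")); return c,pts(c)
def st(m,W,l):
    p=W[m]; p=p[~np.isnan(p[:,0])]
    if len(p): print(l,len(p),"med",np.median(p,0).round(4),"lo",np.percentile(p,3,0).round(4),"hi",np.percentile(p,97,0).round(4))
    return p
for n,(gx,gy,gw,gh),(u0,v0,u1,v1),(hx0,hy0,hx1,hy1) in(("scene",(405,228,22,32),(375,225,440,325),(325,120,400,200)),("side",(362,146,18,26),(345,140,390,225),(260,130,335,200))):
    c,W=ld(n); g=c["color"].max(2)
    m=np.zeros(g.shape,bool); m[gy:gy+gh,gx:gx+gw]=1
    st(m&(g<60)&(W[...,2]>.1)&(W[...,2]<.22),W,n+" grip")
    m[:]=0; m[v0:v1,u0:u1]=1
    p=st(m&(W[...,2]>.125)&(W[...,2]<.150)&(g>60),W,n+" bar")
    p=st(m&(W[...,2]>.09)&(W[...,2]<.125),W,n+" uprights")
    if len(p): 
        for k in (0,1): print(np.histogram(p[:,k],12))
    p=st(m&(W[...,2]>.004)&(W[...,2]<.03),W,n+" dish")
    m[:]=0; m[hy0:hy1,hx0:hx1]=1
    p=st(m&(W[...,2]>.20)&(W[...,2]<.235)&(W[...,0]<1),W,n+" scale z.20-.235")
    print(np.c_[np.histogram(p[:,0],14,)[1][:-1].round(3),np.histogram(p[:,0],14)[0]].tolist())
    cv2.imwrite(f"pics/{n}_h.png",cv2.resize(c["color"][hy0:hy1,hx0:hx1,::-1],None,fx=5,fy=5))
    cv2.imwrite(f"pics/{n}_b.png",cv2.resize(c["color"][v0:v1,u0:u1,::-1],None,fx=5,fy=5))
a=cv2.imread("pics/scene_h.png");b=cv2.imread("pics/side_h.png")
H=lambda i:cv2.resize(i,(int(i.shape[1]*390/i.shape[0]),390))
cv2.imwrite("pics/hk.png",np.hstack([H(a)[:,:400],H(b)[:,:400]]))
```

```text
scene grip 225 med [ 0.4373 -0.2395  0.171 ] lo [ 0.4343 -0.2435  0.1431] hi [ 0.4482 -0.2315  0.1941]
scene bar 152 med [ 0.4424 -0.2442  0.1367] lo [ 0.4342 -0.281   0.1257] hi [ 0.45   -0.1912  0.1417]
scene uprights 81 med [ 0.4468 -0.2795  0.1066] lo [ 0.4329 -0.2852  0.0915] hi [ 0.4503 -0.1864  0.1243]
(array([ 7, 14, 10,  5,  3,  0,  0,  0,  5, 23, 12,  2]), array([0.43147262, 0.43319626, 0.4349199 , 0.43664354, 0.43836718,
       0.44009082, 0.44181445, 0.44353809, 0.44526173, 0.44698537,
       0.44870901, 0.45043265, 0.45215629]))
(array([42,  0,  0,  0,  0,  0,  0,  0,  0,  0,  0, 39]), array([-0.28553729, -0.27715406, -0.26877083, -0.26038761, -0.25200438,
       -0.24362115, -0.23523792, -0.22685469, -0.21847146, -0.21008823,
       -0.20170501, -0.19332178, -0.18493855]))
scene dish 1438 med [ 0.4847 -0.2093  0.0118] lo [ 0.4023 -0.2793  0.0042] hi [ 0.597  -0.0585  0.0277]
scene scale z.20-.235 950 med [ 0.5436 -0.0322  0.2223] lo [ 0.4665 -0.0733  0.2019] hi [0.5965 0.032  0.2336]
[[0.463, 91.0], [0.478, 43.0], [0.493, 110.0], [0.508, 44.0], [0.523, 54.0], [0.538, 31
[... 636 characters left out ...]
, 0.45168815, 0.45333066]))
(array([23,  0,  0,  0,  0,  0,  0,  0,  0,  0,  0, 27]), array([-0.28338108, -0.27485741, -0.26633375, -0.25781009, -0.24928643,
       -0.24076276, -0.2322391 , -0.22371544, -0.21519178, -0.20666811,
       -0.19814445, -0.18962079, -0.18109713]))
side dish 521 med [ 0.4495 -0.3102  0.0156] lo [ 0.4047 -0.4016  0.0047] hi [ 0.5517 -0.1875  0.0293]
side scale z.20-.235 639 med [ 0.543  -0.0108  0.2211] lo [ 0.4664 -0.0627  0.2021] hi [0.5781 0.035  0.2339]
[[0.464, 41.0], [0.473, 17.0], [0.481, 22.0], [0.49, 53.0], [0.498, 20.0], [0.507, 21.0], [0.515, 17.0], [0.524, 22.0], [0.532, 49.0], [0.541, 169.0], [0.549, 49.0], [0.558, 79.0], [0.566, 46.0], [0.575, 34.0]]
```

View pics/hk.png

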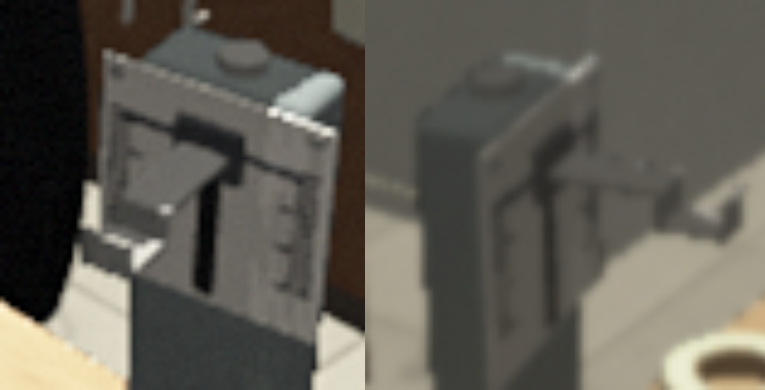

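The picture shows the hook as a strip projecting from the plate, with an upturned lip at the robot's end. Next are the yaw angles and exact positions.

Run:
```python
from h import *
for n,(u0,v0,u1,v1),(a0,b0,a1,b1) in(("scene",(375,225,440,325),(325,110,400,200)),("side",(345,140,390,225),(260,125,335,200))):
    c=dict(np.load(n+"0.npz"));W=pts(c)
    B=W[v0:v1,u0:u1].reshape(-1,3);B=B[(B[:,2]>.05)&(B[:,2]<.125)]
    m1=B[(B[:,1]<-.27)&(B[:,1]>-.295)&(abs(B[:,0]-.443)<.02)]; m2=B[(B[:,1]>-.197)&(B[:,1]<-.175)&(abs(B[:,0]-.443)<.02)]
    p,q=np.median(m1,0),np.median(m2,0);d=q-p
    print(n,"uprights",p.round(4),q.round(4),"len",np.hypot(*d[:2]).round(4),"mid",((p+q)/2).round(4),"yaw of y",np.degrees(np.arctan2(-d[0],d[1])).round(1))
    S=W[b0:b1,a0:a1].reshape(-1,3);S=S[~np.isnan(S[:,0])]
    pl=S[(S[:,0]>.53)&(S[:,0]<.59)&(S[:,2]>.13)&(S[:,2]<.255)&(abs(S[:,1])<.12)]
    for _ in range(3):
        A=np.c_[pl[:,1],np.ones(len(pl))];k=np.linalg.lstsq(A,pl[:,0],rcond=None)[0];r=abs(pl[:,0]-A@k);pl=pl[r<max(.004,np.median(r)*2)]
    print("plate x=a y+b",k.round(4),"yaw",np.degrees(np.arctan(-k[0])).round(1),len(pl),"y",pl[:,1].min().round(3),pl[:,1].max().round(3))
    H=S[(S[:,0]<.54)&(S[:,0]>.44)&(S[:,2]>.195)&(S[:,2]<.235)&(abs(S[:,1]+.01)<.06)]
    for x in np.arange(.456,.54,.006):
        h=H[abs(H[:,0]-x)<.003]
        if len(h)>2: print(round(x,3),len(h),"y",h[:,1].min().round(4),h[:,1].max().round(4),"z",h[:,2].min().round(4),h[:,2].max().round(4))
```

```text
scene uprights [ 0.4484 -0.2833  0.0869] [ 0.4345 -0.1894  0.0885] len 0.0949 mid [ 0.4414 -0.2363  0.0877] yaw of y 8.4
plate x=a y+b [-0.1927  0.5477] yaw 10.9 1729 y -0.078 0.039
0.462 9 y -0.035 -0.0258 z 0.2123 0.2259
0.468 74 y -0.0492 -0.0241 z 0.208 0.2273
0.474 8 y -0.0475 -0.0447 z 0.209 0.2264
0.48 6 y -0.0468 -0.0416 z 0.2106 0.2121
0.486 15 y -0.0455 -0.0223 z 0.2111 0.2149
0.492 54 y -0.045 -0.0195 z 0.2117 0.2269
0.498 50 y -0.0443 -0.0186 z 0.2075 0.2292
0.504 22 y -0.0422 -0.0165 z 0.2256 0.2295
0.51 22 y -0.0416 -0.0169 z 0.226 0.2308
0.516 18 y -0.0389 -0.0169 z 0.2258 0.2292
0.522 22 y -0.0367 -0.0159 z 0.2236 0.2293
0.528 20 y -0.038 -0.0126 z 0.2241 0.2296
0.534 18 y -0.036 -0.0142 z 0.2243 0.2298
0.54 32 y -0.0347 0.0357 z 0.1956 0.235
side uprights [ 0.4497 -0.2787  0.0959] [ 0.4355 -0.1843  0.0908] len 0.0955 mid [ 0.4426 -0.2315  0.0934] yaw of y 8.5
plate x=a y+b [-0.0875  0.5515] yaw 5.0 1092 y -0.076 0.04
0.462 4 y -0.0261 -0.025 z 0.216 0.2232
0.468 33 y -0.0436 -0.0212 z 0.2082 0.2259
0.474 11 y -0.0421 -0.0199 z 0.2106 0.2249
0.48 15 y -0.0435 -0.0195 z 0.2092 0.2126
0.486 15 y -0.0403 -0.0197 z 0.2096 0.2125
0.492 39 y -0.0393 -0.016 z 0.2088 0.2265
0.498 21 y -0.0409 -0.017 z 0.2075 0.2281
0.504 15 y -0.0374 -0.0155 z 0.224 0.2277
0.51 17 y -0.0403 -0.0151 z 0.2233 0.2278
0.516 10 y -0.0342 -0.0114 z 0.2254 0.2281
0.522 17 y -0.0333 -0.0114 z 0.2232 0.2279
0.528 13 y -0.0361 -0.01 z 0.2249 0.2275
0.534 14 y -0.0361 -0.0109 z 0.2232 0.2276
0.54 15 y -0.0297 0.0397 z 0.1975 0.2286
```

Run:
```python
from h import *
th=np.radians(10.3);ex=np.array([np.cos(th),np.sin(th)]);ey=np.array([-ex[1],ex[0]])
o=np.array([.482,-.033])
for n,(a0,b0,a1,b1),(k0,l0,k1,l1) in(("scene",(325,110,400,200),(240,140,275,220)),("side",(260,125,335,200),(255,235,310,330))):
    c=dict(np.load(n+"0.npz"));W=pts(c)
    S=W[b0:b1,a0:a1].reshape(-1,3);S=S[~np.isnan(S[:,0])]
    print(n,"top",np.percentile(S[(S[:,0]<.7)&(abs(S[:,1])<.1)][:,2],[90,99,100]).round(3))
    d=S[:,:2]-o;x=d@ex;y=d@ey;z=S[:,2]
    f=(abs(y)<.02)
    for nm,m in(("lip",f&(z>.214)&(z<.228)&(x<-.003)&(x>-.03)),("armface",f&(z>.213)&(z<.223)&(x>0)&(x<.025)),("floor",f&(abs(x)<.009)&(z<.216)&(z>.2)),("arm",f&(x>.018)&(x<.05)&(z>.222)&(z<.235))):
        if m.sum(): print(nm,m.sum(),"x",np.percentile(x[m],[5,50,95]).round(4),"y",np.percentile(y[m],[3,97]).round(4),"z",np.percentile(z[m],[5,50,95]).round(4))
    C=W[l0:l1,k0:k1].reshape(-1,3);C=C[(C[:,2]>.1)&(C[:,2]<.2)&(C[:,0]<.7)];print("carton pan",np.median(C,0).round(3))
```

```text
scene top [0.254 0.263 0.272]
lip 69 x [-0.0171 -0.015  -0.0126] y [-0.0128  0.0111] z [0.2146 0.2208 0.2271]
armface 55 x [0.0037 0.0124 0.0146] y [-0.0129  0.0096] z [0.2132 0.2172 0.2227]
floor 33 x [-0.0068  0.004   0.0085] y [-0.0131  0.009 ] z [0.2109 0.2121 0.2143]
arm 107 x [0.02   0.0328 0.0487] y [-0.0123  0.0108] z [0.2258 0.2273 0.2292]
carton pan [0.413 0.204 0.154]
side top [0.253 0.261 0.263]
lip 24 x [-0.0163 -0.0153 -0.0136] y [-0.0077  0.0123] z [0.216  0.2218 0.2258]
armface 20 x [0.0112 0.0125 0.0153] y [-0.0072  0.0148] z [0.2132 0.2174 0.2214]
floor 42 x [-0.0076 -0.0001  0.0077] y [-0.008   0.0134] z [0.2096 0.2115 0.2126]
arm 76 x [0.02   0.0332 0.0482] y [-0.0106  0.0134] z [0.2241 0.2265 0.2276]
carton pan [0.411 0.218 0.152]
```

>>> arm_command(rows=[0.5,0,0,0.05,0,0.5,0,0,0.105,0,0.5,0,-0.05,0.105,0,0.5,0,-0.1,0.105,0,0.5,0,-0.15,0.105,0,0.5,-0.04,-0.18,0.105,0,0.5,-0.08,-0.2,0.105,0.05,0.5,-0.12,-0.22,0.105,0.15,0.5,-0.16,-0.234,0.105,0.15,0.5,-0.2,-0.234,0.105,0.15,0.5,-0.24,-0.234,0.105,0.15,0.5,-0.281,-0.234,0.105,0.15,0.5,-0.281,-0.234,0.105,0.15,0.5,-0.281,-0.234,0.105,0.15,0.5,-0.281,-0.234,0.105,0.15], force=25)

```text
time_s: 1.6
eef_pos: [0.4452, -0.2339, 0.301]
eef_rot: [2.047, 2.382, 0.001]
wrist_force: [1.2, -0.1, -0.5]
finger_gap: 0.498
grip_force: 0.0
```

The seat estimate (0.482, -0.033) agrees with the given sizes: the lip is at -16 to -12 mm and the arm face at +12 mm. Now I'll go down on the grip.

>>> arm_command(rows=[0.5,-0.002,0,-0.03,0,0.5,-0.002,0,-0.06,0,0.5,-0.002,0,-0.085,0,0.5,-0.002,0,-0.105,0,0.5,-0.002,0,-0.12,0,0.5,-0.002,0,-0.132,0,0.5,-0.002,0,-0.136,0,0.5,-0.002,0,-0.136,0,0.5,-0.002,0,-0.136,0,0.5,-0.002,0,-0.136,0])

```text
time_s: 2.6
eef_pos: [0.4425, -0.2342, 0.1656]
eef_rot: [2.048, 2.381, 0.001]
wrist_force: [0.7, 0.3, -0.2]
finger_gap: 0.498
grip_force: 0.0
```

Run:
```python
from h import *
s=bot.observe();print(s["eef_pos"],s["wrist_force"],s["finger_gap"])
a=camera("scene")["color"][200:340,350:490,::-1]; b=camera("side")["color"][100:240,300:440,::-1]
cv2.imwrite("pics/g1.png",cv2.resize(np.hstack([a,b]),(800,400)))
```

```text
[ 0.44249809 -0.23419378  0.1655924 ] [ 0.71912159  0.25822862 -0.19188286] 0.4977803335495984
```

View pics/g1.png

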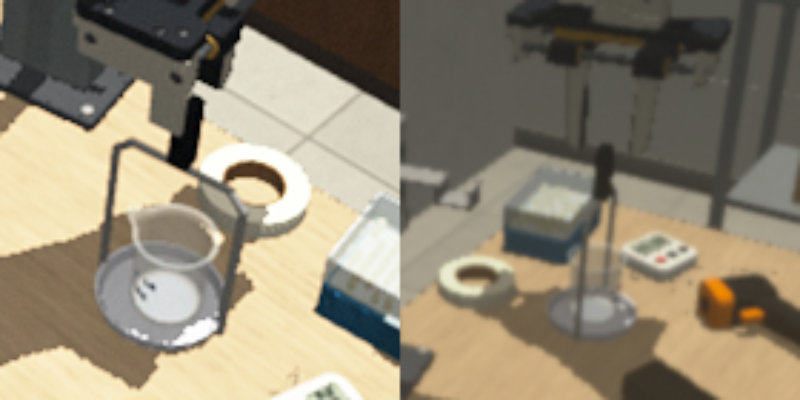

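The side view shows the fingertips either side of the grip (tips at about (575,150) and (640,150), grip top (603,145)), seemingly only at its top. I'll check the tip heights by depth.

Run:
```python
from h import *
for n in("scene","side"):
    c=camera(n);W=pts(c)
    m=(abs(W[...,0]-.4425)<.05)&(abs(W[...,1]+.234)<.02)&(W[...,2]>.14)&(W[...,2]<.26)
    P=W[m]
    for z in np.arange(.14,.22,.006):
        q=P[abs(P[:,2]-z)<.003]
        if len(q): print(n,round(z,3),len(q),np.histogram(q[:,0],np.arange(.39,.5,.01))[0],q[:,1].min().round(3),q[:,1].max().round(3))
```

```text
scene 0.14 11 [0 0 0 0 7 4 0 0 0 0] -0.252 -0.222
scene 0.146 21 [ 0  0  0  0 16  5  0  0  0  0] -0.244 -0.23
scene 0.152 29 [ 0  0  0  0 23  5  1  0  0  0] -0.244 -0.228
scene 0.158 25 [ 0  0  0  0 20  5  0  0  0  0] -0.244 -0.23
scene 0.164 22 [ 0  0  0  0 19  2  1  0  0  0] -0.244 -0.23
scene 0.17 18 [ 0  0  0  0 12  6  0  0  0  0] -0.244 -0.234
scene 0.176 14 [ 0  0  0  0 10  3  1  0  0  0] -0.244 -0.239
scene 0.182 16 [0 0 0 0 9 7 0 0 0 0] -0.244 -0.238
scene 0.188 29 [ 0  0  0  0 14  4  1  9  1  0] -0.243 -0.223
scene 0.194 64 [ 0  0  5  0  8 20  3 22  5  1] -0.249 -0.222
scene 0.2 58 [ 0 21  8  0  0  0  0 24  5  0] -0.25 -0.222
scene 0.206 60 [ 0 24  6  0  0  0  0 21  8  1] -0.25 -0.225
scene 0.212 40 [ 0 24  6  0  0  0  0  5  4  1] -0.249 -0.231
scene 0.218 38 [ 0 26  5  0  0  0  0  2  5  0] -0.249 -0.232
side 0.14 6 [0 0 0 0 3 3 0 0 0 0] -0.234 -0.222
side 0.146 14 [0 0 0 0 6 8 0 0 0 0] -0.234 -0.224
side 0.152 10 [0 0 0 0 5 5 0 0 0 0] -0.233 -0.224
side 0.158 13 [0 0 0 0 6 7 0 0 0 0] -0.231 -0.223
side 0.164 15 [0 0 0 0 8 7 0 0 0 0] -0.24 -0.224
side 0.17 13 [0 0 0 0 7 6 0 0 0 0] -0.237 -0.224
side 0.176 15 [0 0 0 0 7 8 0 0 0 0] -0.236 -0.224
side 0.182 13 [0 0 0 0 5 7 1 0 0 0] -0.235 -0.225
side 0.188 21 [0 0 4 0 6 7 0 4 0 0] -0.236 -0.218
side 0.194 35 [0 3 6 0 5 9 0 8 4 0] -0.238 -0.219
side 0.2 30 [0 7 6 0 0 0 0 8 9 0] -0.241 -0.218
side 0.206 28 [0 9 7 0 0 0 0 7 5 0] -0.248 -0.218
side 0.212 30 [0 7 7 0 0 0 0 8 8 0] -0.242 -0.216
side 0.218 32 [ 0 11  7  0  0  0  0  8  6  0] -0.248 -0.219
```

Run:
```python
from h import *
s=bot.observe();print(s["eef_pos"],s["qpos"],bot.tip_extent, s["time_s"])
print([a for a in dir(bot) if a[0]!='_'])
for n in("scene","side"):
    c=dict(np.load(n+"0.npz"));W=pts(c)
    m=(abs(W[...,0]-.725)<.08)&(abs(W[...,1])<.03)&(W[...,2]>.14)&(W[...,2]<.3)
    P=W[m];print(n,"start lowest tip z",np.sort(P[:,2])[[0,5,20]].round(3),"x",np.percentile(P[:,0],[2,98]).round(3),"y",np.percentile(P[:,1],[2,50,98]).round(3))
```

```text
[ 0.44216914 -0.23412914  0.16538028] [ 0.38420458  0.3755024  -0.01430946  2.13825992  0.00903498  0.62696524
  0.51348804] 0.008 2.8
['MotionError', 'job_done', 'observe', 'tip_extent']
scene start lowest tip z [0.217 0.219 0.222] x [0.66  0.786] y [-0.011 -0.006  0.008]
side start lowest tip z [0.217 0.22  0.223] x [0.661 0.787] y [-0.007  0.008  0.012]
```

Both fixed cameras put the real fingertips about 22 mm above the reported TCP, at the start as well as now, rather than 8 mm below it. They agree on all the known heights, so I trust them. Going 30 mm lower is safe because the fingers straddle the bar; I'll look again before closing.

>>> arm_command(rows=[0.5,0.001,0,-0.01,0,0.5,0.001,0,-0.02,0,0.5,0.001,0,-0.027,0,0.5,0.001,0,-0.03,0,0.5,0.001,0,-0.03,0,0.5,0.001,0,-0.03,0])

```text
time_s: 3.4
eef_pos: [0.443, -0.234, 0.1348]
eef_rot: [-2.049, -2.382, 0.0]
wrist_force: [-0.1, -1.0, 0.0]
finger_gap: 0.503
grip_force: 0.0
```

Run:
```python
from h import *
s=bot.observe();print(s["eef_pos"],s["wrist_force"],s["finger_gap"])
C=[camera("scene"),camera("side")]
for c in C:
    W=pts(c)
    P=W[(abs(W[...,0]-.4425)<.055)&(abs(W[...,0]-.4425)>.015)&(abs(W[...,1]+.234)<.02)&(W[...,2]>.1)&(W[...,2]<.26)]
    print("tip z",np.sort(P[:,2])[[0,4,12]].round(3))
cv2.imwrite("pics/g2.png",cv2.resize(np.hstack([C[0]["color"][200:340,350:490,::-1],C[1]["color"][100:240,300:440,::-1]]),(800,400)))
```

```text
[ 0.44301765 -0.23402017  0.13483665] [-0.09875533 -0.975719    0.02627632] 0.5029019499468037
tip z [0.158 0.16  0.163]
tip z [0.158 0.159 0.162]
```

View pics/g2.png

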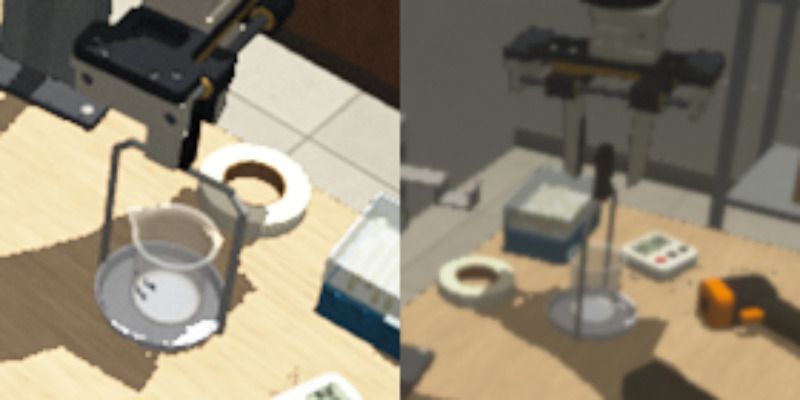

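The fingertips now straddle the grip, with tips near (572,178) and (635,185) in the side view, at z 0.158. I'll close and lift a little.

>>> arm_command(rows=[0.12,0,0,0,0,0.0,0,0,0,0,0,0,0,0,0,0,0,0,0,0,0,0,0,0,0,0,0,0,0,0,0,0,0,0,0,0,0,0,0,0,0,0,0,0.004,0,0,0,0,0.01,0,0,0,0,0.017,0,0,0,0,0.025,0,0,0,0,0.03,0,0,0,0,0.03,0,0,0,0,0.03,0], force=30)

```text
time_s: 5.0
eef_pos: [0.443, -0.234, 0.1651]
eef_rot: [2.049, 2.381, 0.0]
wrist_force: [0.4, 0.2, -2.7]
finger_gap: 0.174
grip_force: 30.0
```

>>> arm_command(rows=[0,0,0,0.01,0,0,0,0,0.025,0,0,0,0,0.04,0,0,0,0,0.055,0,0,0,0,0.067,0,0,0,0.005,0.073,0.03,0,0,0.018,0.073,0.03,0,0,0.035,0.073,0.03,0,0,0.053,0.073,0.03,0,0,0.071,0.073,0.03,0,0,0.089,0.073,0.03,0,0,0.107,0.073,0.03,0,0,0.125,0.073,0.03,0,0,0.143,0.073,0.03,0,0,0.16,0.073,0.03,0,0,0.175,0.073,0.03,0,0,0.186,0.073,0.03,0,0,0.192,0.073,0.03,0,0,0.194,0.073,0.03,0,0,0.194,0.073,0.03])

```text
time_s: 7.0
eef_pos: [0.4429, -0.04, 0.2378]
eef_rot: [-2.013, -2.412, 0.0]
wrist_force: [1.1, 0.6, -3.0]
finger_gap: 0.174
grip_force: 30.0
```

Run:
```python
from h import *
s=bot.observe();print(s["eef_pos"],s["wrist_force"],s["finger_gap"])
C=[camera("scene"),camera("side")]
for c in C:
    W=pts(c); P=W[(W[...,2]>.18)&(W[...,2]<.232)&(abs(W[...,0]-.443)<.02)&(abs(W[...,1]+.04)<.065)]
    a=P[P[:,1]<-.075];b=P[P[:,1]>-.005]
    for q in(a,b): print(len(q),np.median(q,0).round(4))
cv2.imwrite("pics/a1.png",cv2.resize(np.hstack([C[0]["color"][100:240,280:420,::-1],C[1]["color"][100:240,250:390,::-1]]),(800,400)))
```

```text
[ 0.44291388 -0.04004641  0.2377997 ] [ 1.05725948  0.64076193 -3.00427948] 0.1739872788047218
70 [ 0.4505 -0.089   0.2081]
61 [0.4333 0.0051 0.2056]
46 [ 0.4502 -0.0844  0.2101]
60 [0.4334 0.0083 0.2097]
```

View pics/a1.png

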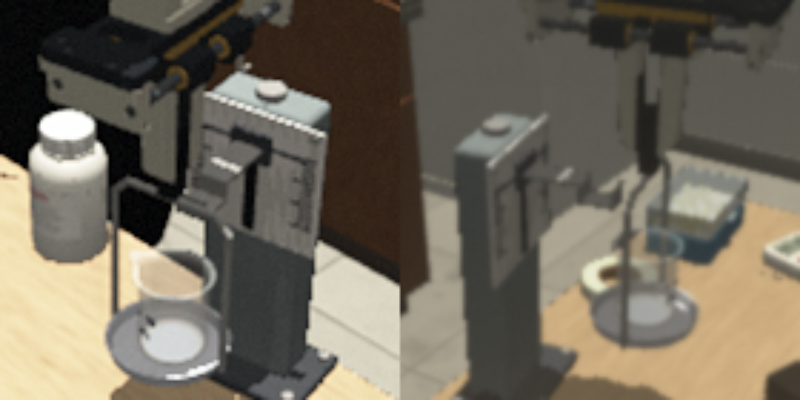

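The bail stands upright 38 mm in front of the hook seat, with the hook at window height. The measured upright midpoint (0.4435, -0.040) and yaw of 10.4° fit the plan. I'll move it over the trough and let it down slowly.

>>> arm_command(rows=[0,0.003,0.001,0,0,0,0.009,0.002,0,0,0,0.016,0.003,0,0,0,0.023,0.0045,0,0,0,0.03,0.006,0,0,0,0.036,0.007,0,0,0,0.039,0.0075,0,0,0,0.039,0.0075,0,0,0,0.039,0.0075,0,0,0,0.039,0.0075,-0.003,0,0,0.039,0.0075,-0.007,0,0,0.039,0.0075,-0.011,0,0,0.039,0.0075,-0.015,0,0,0.039,0.0075,-0.018,0,0,0.039,0.0075,-0.021,0,0,0.039,0.0075,-0.024,0,0,0.039,0.0075,-0.027,0,0,0.039,0.0075,-0.03,0,0,0.039,0.0075,-0.03,0,0,0.039,0.0075,-0.03,0])

```text
time_s: 9.1
eef_pos: [0.4819, -0.0325, 0.2079]
eef_rot: [-2.013, -2.412, 0.0]
wrist_force: [0.1, -0.2, -1.8]
finger_gap: 0.17
grip_force: 30.0
```

Run:
```python
from h import *
s=bot.observe();print(s["eef_pos"],s["wrist_force"],s["moment"],s["finger_gap"])
C=[camera("scene"),camera("side")]
cv2.imwrite("pics/a2.png",cv2.resize(np.hstack([C[0]["color"][100:240,280:420,::-1],C[1]["color"][100:240,250:390,::-1]]),(800,400)))
```

```text
[ 0.4819476  -0.03249532  0.20790715] [ 0.12839655 -0.15331056 -1.76274633] [0.03056278 0.12588384 0.04881655] 0.16958687283424817
```

View pics/a2.png

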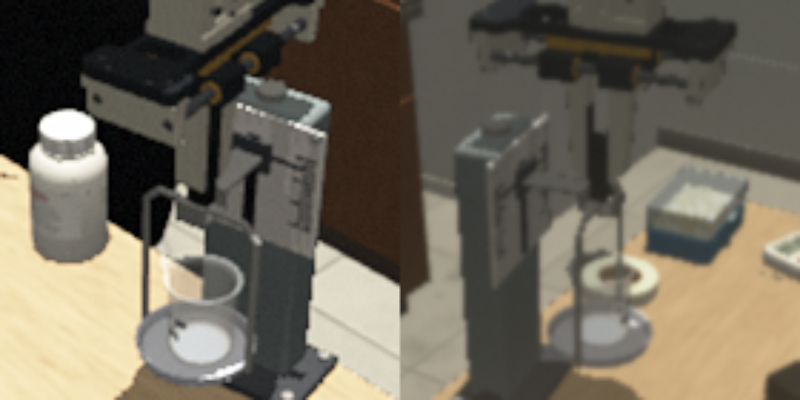

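The bar sits in the trough and the spring has taken about 1.2 N. I'll keep lowering.

>>> arm_command(rows=[0,0,0,-0.002,0,0,0,0,-0.004,0,0,0,0,-0.006,0,0,0,0,-0.008,0,0,0,0,-0.01,0,0,0,0,-0.012,0,0,0,0,-0.014,0,0,0,0,-0.014,0,0,0,0,-0.014,0,0,0,0,-0.014,0,0,0,0,-0.014,0])

```text
time_s: 10.3
eef_pos: [0.4821, -0.0325, 0.194]
eef_rot: [2.013, 2.412, 0.0]
wrist_force: [0.6, 0.3, -0.5]
finger_gap: 0.172
grip_force: 30.0
```

Run:
```python
from h import *
C=[]
for i in range(6):
    s=bot.observe();print(s["eef_pos"].round(4) if hasattr(s["eef_pos"],'round') else s["eef_pos"],np.round(s["wrist_force"],2))
    C.append(camera(("scene","side")[i%2]))
for c,(a0,b0,a1,b1) in zip(C[:2],((325,110,400,200),(260,125,345,200))):
    W=pts(c)[b0:b1,a0:a1].reshape(-1,3)
    th=np.radians(10.3);d=W[:,:2]-[.482,-.033];x=d@[np.cos(th),np.sin(th)];y=d@[-np.sin(th),np.cos(th)]
    m=(x>.02)&(x<.05)&(abs(y)<.009)&(W[:,2]>.17)&(W[:,2]<.23);print("arm top z",m.sum(),np.percentile(W[m,2],[10,50,90]).round(4))
```

```text
[ 0.4821 -0.0325  0.194 ] [ 0.61  0.26 -0.46]
[ 0.4821 -0.0325  0.194 ] [ 0.34 -0.12 -0.57]
[ 0.4821 -0.0325  0.194 ] [ 0.31  0.47 -1.32]
[ 0.4821 -0.0325  0.194 ] [ 1.16 -0.42 -0.94]
[ 0.4821 -0.0325  0.194 ] [ 0.89 -0.6  -0.33]
[ 0.4821 -0.0325  0.194 ] [ 0.26  1.01 -0.71]
arm top z 41 [0.2052 0.2064 0.2079]
arm top z 46 [0.2048 0.2059 0.2067]
```

The hook has sunk 21 mm and about 0.6 N remains. I'll lower 5 mm more, then open.

>>> arm_command(rows=[0,0,0,-0.002,0,0,0,0,-0.004,0,0,0,0,-0.005,0,0,0,0,-0.005,0,0,0,0,-0.005,0,0,0,0,-0.005,0,0,0,0,-0.005,0,0.25,0,0,-0.005,0,0.35,0,0,-0.005,0,0.45,0,0,-0.005,0,0.45,0,0,-0.005,0,0.45,0,0,-0.005,0,0.45,0,0,-0.005,0,0.45,0,0,-0.005,0])

```text
time_s: 12.0
eef_pos: [0.482, -0.0325, 0.1889]
eef_rot: [2.013, 2.412, -0.0]
wrist_force: [0.4, 0.4, 0.5]
finger_gap: 0.448
grip_force: 0.0
```

Run:
```python
from h import *
s=bot.observe();print(s["eef_pos"],s["wrist_force"],s["finger_gap"])
C=[camera("scene"),camera("side")]
cv2.imwrite("pics/a3.png",cv2.resize(np.hstack([C[0]["color"][100:240,280:420,::-1],C[1]["color"][100:240,250:390,::-1]]),(800,400)))
```

```text
[ 0.48196732 -0.03250436  0.18891058] [0.38241488 0.37609839 0.47759756] 0.4480428934483986
```

View pics/a3.png

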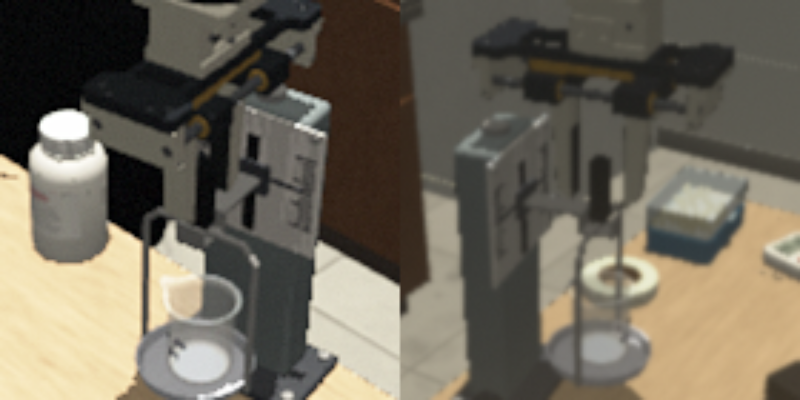

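The jaws are open and clear on both sides of the grip (600,185), and the pan hangs level. I'll retreat straight up and let it settle.

>>> arm_command(rows=[0.45,0,0,0.01,0,0.45,0,0,0.025,0,0.45,0,0,0.045,0,0.45,0,0,0.07,0,0.45,0,0,0.1,0,0.45,0,0,0.13,0,0.45,0,0,0.15,0,0.45,0,0,0.15,0,0.45,0,0,0.15,0,0.45,0,0,0.15,0,0.45,0,0,0.15,0,0.45,0,0,0.15,0,0.45,0,0,0.15,0,0.45,0,0,0.15,0,0.45,0,0,0.15,0,0.45,0,0,0.15,0,0.45,0,0,0.15,0,0.45,0,0,0.15,0,0.45,0,0,0.15,0,0.45,0,0,0.15,0])

```text
time_s: 14.1
eef_pos: [0.482, -0.0325, 0.3389]
eef_rot: [2.013, 2.412, -0.0]
wrist_force: [-0.2, 0.5, -0.2]
finger_gap: 0.449
grip_force: 0.0
```

>>> arm_command(rows=[0.45,0,0,0,0,0.45,0,0,0,0,0.45,0,0,0,0,0.45,0,0,0,0,0.45,0,0,0,0,0.45,0,0,0,0,0.45,0,0,0,0,0.45,0,0,0,0,0.45,0,0,0,0,0.45,0,0,0,0,0.45,0,0,0,0,0.45,0,0,0,0,0.45,0,0,0,0,0.45,0,0,0,0,0.45,0,0,0,0,0.45,0,0,0,0,0.45,0,0,0,0,0.45,0,0,0,0,0.45,0,0,0,0,0.45,0,0,0,0])

```text
time_s: 16.1
eef_pos: [0.482, -0.0325, 0.3389]
eef_rot: [-2.013, -2.412, 0.0]
wrist_force: [0.1, 0.5, 0.6]
finger_gap: 0.452
grip_force: 0.0
```

Run:
```python
from h import *
th=np.radians(10.3)
for i in range(6):
    c=camera("side"); W=pts(c)[125:200,260:345].reshape(-1,3)
    d=W[:,:2]-[.482,-.033];x=d@[np.cos(th),np.sin(th)];y=d@[-np.sin(th),np.cos(th)]
    m=(x>.02)&(x<.05)&(abs(y)<.009)&(W[:,2]>.17)&(W[:,2]<.23);g=(abs(x)<.025)&(abs(y)<.02)&(W[:,2]>.215)&(W[:,2]<.27)
    print("arm z",np.median(W[m,2]).round(4),"grip",[np.median(x[g]).round(4),np.median(y[g]).round(4)],"top",np.nanpercentile(W[g,2],98).round(3))
s=camera("scene")
cv2.imwrite("pics/a4.png",cv2.resize(np.hstack([s["color"][100:240,280:420,::-1],c["color"][100:240,250:390,::-1]]),(800,400)))
```

```text
arm z 0.2007 grip [np.float64(-0.0008), np.float64(0.0077)] top 0.247
arm z 0.2006 grip [np.float64(-0.0007), np.float64(0.0076)] top 0.246
arm z 0.2007 grip [np.float64(-0.0009), np.float64(0.0072)] top 0.247
arm z 0.2007 grip [np.float64(-0.0007), np.float64(0.0074)] top 0.247
arm z 0.2004 grip [np.float64(-0.0011), np.float64(0.0076)] top 0.247
arm z 0.2006 grip [np.float64(-0.0009), np.float64(0.0076)] top 0.247
```

View pics/a4.png

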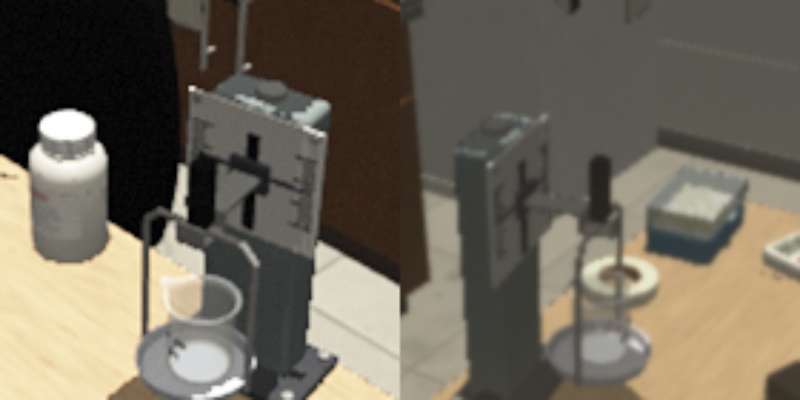

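The pan hangs level and still in the hook, which has sunk about 26 mm, and the gripper is clear. Handing in.

```bash
python3 -c "
from rig import bot
print(bot.job_done())"
```

```text
the job is handed in; nothing more can be done
None
```

The job is handed in (no verdict was returned): the beaker's pan hangs level and still in the hook, sunk about 26 mm, with the gripper clear and the carton's pan never approached.

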